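# Tip a slate coaster down a hinged board and seat it under its spring clip

## Robot

A 6-joint arm with a two-finger parallel gripper is mounted at the origin on a cart in front of the work surface, level with it; the furniture and walls round the work are solid. World frame = base frame: x ahead of the robot, y to its left, z up, the work surface at z = 0. Lengths are in m, angles in degrees, forces in N, time in s.
With the tool pointing down it reaches from about 0.35 to 0.875 m from the base axis. Payload 4.2 kg.
Tool frame: the origin (TCP) lies midway between the tips of the shut fingers; the grasp point (between the pads) lies 19 mm behind it (r.pinch_z is the distance from the TCP to the grasp point, in m); z points along the fingers, y is the line along which they close (so a half turn about z gives the same grasp; the last joint's range is limited). The gripper opens to 87 mm and grips with 3 to 60 N. Pads are 19 mm wide; open, the fingers measure 117 mm over their backs; the gripper's body (75 mm by 190 mm) begins 51 mm behind the grasp point.
Start: joints at [-61.73, 22.042, 0.453, 0, -68.411, -14.817], TCP at [0.145, -0.608, 0.223] pointing down, gripper open.
Joint ranges: [-179.83, 179.83], [-69.29, 118.12], [-61.27, 80.66], [-181.25, 117.63], [-171.15, -9.14], [-177.46, 177.46]. Speed limits (degrees/s): [159.86, 159.86, 180, 180, 180, 180].

## Interface

Orientations are given as a 3x3 rotation matrix whose columns are the frame's x, y, z axes.
In Python, from station import r, imaging, models gives the robot as it stands. The module is installed in compiled form; this text tells all that it offers.
- The arm moves only by the tool apply_moves, never from a script. Its argument "moves" is a list of rows, each a list of 2 entries, a list of its own where there are three numbers: the shift along the tool's x, y, z in m, then the turn about the tool's z in degrees. A call has 1 to 5 rows; each row shifts and turns the commanded pose from where the row before left it, along the tool's axes as they then stand; what a row does not reach is not made up. A row lasts 1/12 s, in which the tool goes at most 41.7 mm and 7.16 degrees, less where a joint would pass 70% of its speed; a pose out of reach is approached as far as the arm can. A call is refused whole if a number of a shift passes 0.0417 or a number of a turn 7.16, either way. A call with a gripper value outside its range is refused whole. "hand" is the finger opening in m, from 0 to 0.087, set as the call begins (left out, the last holds). The fingers move at their own pace and stop on an object; the grip force is fixed at half the most. Time passes only in rows, so rows that do not move let the fingers close. It gives the time, the measured TCP pose, the force, the opening and the grip force at its end, in the units of the state.
- r.sense(): the state, without advancing time (a new reading comes with each control period).
- imaging.capture(name): name is "scene" or "top" or "wrist"; returns a dict with "frame" (384x512x3 uint8, blue, green, red), "intrinsics" (3x3 intrinsics, pixels), "dist" ([k1, k2, p1, p2, k3] as OpenCV has them; the pictures are not rectified), "eye" and "orientation" of the camera in the world. Camera axes: x right, y down, z forward; pixel columns grow to the right and rows downward; lengths in m; the calibration is good to about 2 mm. A picture is of the moment at which its call begins. There is no depth.
- r.finish_job(): hands the job in; it is judged then, once.
Trained networks look in a picture, given as the dict that the camera call returned (one of the last four; its "shot" number tells which), for a name from the list of things; names that differ only in an ending like _2 or _b are one class to them, and where a whole thing is asked for, a point or a joint stands for the part that bears it (a point fixed in the world has none). Each returns a list of dicts, best first, with "confidence" (0 to 1); they miss things now and then, are a little off and sometimes report something else, mostly with a low value. They report only what shows in the picture. A call takes as long as a camera call. They do not tell look-alikes from the thing itself.
- models.cut_out(picture, target): "region" (384x512 bool, what is visible of it) and "extent" ([left, top, width, height] as shares, 0 to 1, of the picture: columns of its width, rows of its height, round what is visible of it).
- models.place_of(picture, target): "at" ([column, row] as shares, 0 to 1, of the picture: columns of its width, rows of its height: a listed point, or the origin of a listed thing).
The state is a dict: "time_s": time; "joints": joint angles; "joint_velocities": joint speeds; "effort": joint torques, N m; "tcp_pos": TCP position; "ee_rot": TCP orientation; "wrist_force": force on the tool from outside, world axes, zero at the start; "moment": the same for the moment, N m; "gripper_width": opening from 0.0 (shut) to 1.0 (fully open); "gripper_force": force on a finger pad.
Only numpy, scipy, OpenCV 4.12 (cv2) and the standard library are available. Lean on these libraries where they do the work, as an engineer would, in place of code of your own. Each camera call takes 0.05 s, during which the arm holds its last target. There are 200 camera calls.

## Task

Lift the hinged board slowly by its crossbar until the square slate coaster just begins to slide, then hold the board still at that angle until the coaster has run down, untouched and unhurried, and come to rest against the lip of the spring clip. Lower the board gently until it lies flat again, let go of the bar, and only then push the coaster from behind, square and gently, under the clip until it is fully home against both stop pins. Leave the other things where they stand.

Things in the scene. Friction and masses are not known exactly. Their poses are not given: they have to be found in the camera images.
- plinth: fixed dark wooden plinth 345 x 126 x 17 mm carrying the hinged board; origin at the centre of its underside on the cooktop, x axis horizontal from the hinge end to the crossbar end, z up. A tall cabinet side panel (0.9 m high, near edge at x 0.22, y 0.25, running away from the robot) stands left of the counter: an arm that starts left of it must fold back to pass
- board (a joint): angle of the lighter wooden board (332 x 114 x 13 mm, 0.5 kg) about its hinge: 0 = flat on the plinth (top face 32 mm above the plinth origin), grows as the crossbar end is lifted, up to 0.9 rad. Turns freely: it falls back if let go, so hold it up and set it down, slower than 0.8 rad/s. The coaster's friction is unknown: it starts to slide somewhere between 0.33 and 0.59 rad
- hinge (a point): point on the hinge axis in the middle of the board's width, 8 mm below the board's top face; axes as home
- bar (a point): middle of the round steel crossbar (12 mm thick, across the board, parallel to the hinge, 64 mm free between its two posts) at the end of the board away from the hinge; 42 mm above the board's top face and 295 mm along the board from the hinge. The bar may turn between the fingers. Axes as home
- home (a point): point on the board's top face where the centre of the coaster's underside belongs, its front edge then against both stop pins (steel, 8 mm thick, 20 mm high, 34 mm either side of the middle). 79 mm from the hinge; moves with the board. x axis: up along the board from hinge to crossbar; y: across; z: out of the top face
- tile: square slate coaster, cork back, 90 x 90 x 14 mm, 0.11 to 0.18 kg, loose on the board; origin at the centre of its underside, z up through the slate, x along the board within 0.12 rad. Starts 108 to 136 mm up the board (+x) from home; slides down (-x) against the clip's lip. Then push the middle of its edge facing the crossbar, with at most 20 N
- clip: sprung steel flap 40 mm wide over the middle of the board; origin on its pivot, 22 mm above the board's top face and 12 mm from the hinge. Its low edge, 10 mm above the board and 7 mm short of home, turns up in a 22 degree lip. The lip stops the sliding coaster with its centre 40 to 55 mm up from home; pushed with 3 to 9 N the coaster lifts the clip and goes under it
- tumbler: clear straight glass tumbler, 77 mm wide, 89 mm high, standing behind the work; origin at the centre of its underside; leave alone
- mug: white spotted mug, 94 mm high, 124 mm over the handle; origin at its underside; leave alone
- shot: small clear glass, 48 mm wide, 61 mm high; origin at the centre of its underside; leave alone
Not all that is in view belongs to the job. There is more than one size of the tile; the one meant has the size given above.

How it is judged:
By the outcome, as a careful person would: the job done as asked, in the order asked, and still so for the second after the job is handed in, with the robot touching nothing.
It also fails if it takes over 72 s, if anything falls off the work surface, if the arm or the gripper's body presses on something with over 40 N, if the wrist force passes 120 N, or if a joint passes its speed limit or range.

## Working session

There is one attempt and no reset: what is moved stays moved. The work goes in short steps, Python scripts to look and compute and a tool call to move; the robot and the scene stay as the last step left them, time stands still between calls to the robot, and variables do not carry over. Pictures are saved under pics/ and viewed, at most 10 in all, crops included, and the job is handed in when it is done.

Besides the shell and the picture viewer there is one more tool, called after "Call:" by a JSON object that holds its "op" and its "data", one argument or row to a line. apply_moves: Moves the arm, as the interface text tells. Its arguments: {"type":"object","properties":{"moves":{"type":"array"},"hand":{"type":"number"}},"required":["moves"]}

```bash
mkdir -p pics
cat > h.py <<'E'
import numpy as np, cv2
from station import r, imaging, models
np.set_printoptions(precision=4,suppress=True)
def ray(c,at):
    px=np.array([[[at[0]*512,at[1]*384]]],float)
    u=cv2.undistortPoints(px,np.array(c['intrinsics'],float),np.array(c['dist'],float))[0,0]
    return np.array(c['eye'],float),np.array(c['orientation'],float)@np.array([u[0],u[1],1.])
def onz(c,at,z):
    e,d=ray(c,at); return e+d*(z-e[2])/d[2]
def proj(c,P):
    R=np.array(c['orientation'],float);t=-R.T@np.array(c['eye'],float)
    return cv2.projectPoints(np.array(P,float).reshape(-1,3),cv2.Rodrigues(R.T)[0],t,np.array(c['intrinsics'],float),np.array(c['dist'],float))[0][:,0]
def tri(o):
    A=0;b=0
    for c,at in o:
        e,d=ray(c,at);d=d/np.linalg.norm(d);M=np.eye(3)-np.outer(d,d);A=A+M;b=b+M@e
    p=np.linalg.solve(A,b);return p
E
python3 - <<'E'
from h import *
s=r.sense();print(s)
C={n:imaging.capture(n) for n in('scene','top')}
for n,c in C.items():
    cv2.imwrite(f'pics/{n}0.png',c['frame']);print(n,c['eye'])
    for t in('plinth','hinge','bar','home','tile','clip','tumbler','mug','shot'):
        print(n,t,[(np.round(np.array(q['at'])*[512,384],1),round(q['confidence'],2),onz(c,q['at'],.03)) for q in models.place_of(c,t)[:4]])
P={}
for t in('plinth','hinge','bar','home','tile','clip'):
    try:print(t,tri([(c,models.place_of(c,t)[0]['at']) for c in C.values()]))
    except Exception as e:print(t,e)
E
```

```text
{'time_s': 0.0, 'joints': array([-61.7308,  22.0902,   0.3809,  -0.0285, -68.4114, -14.817 ]), 'joint_velocities': array([ 0.051 , -0.1001, -0.0406, -0.0281,  0.0317,  0.0115]), 'effort': array([ -0.0003, -39.0665,  18.7407,   4.2197,   0.0111,  -0.0002]), 'tcp_pos': array([ 0.1453, -0.6073,  0.2215]), 'ee_rot': array([[-0.9726, -0.2325, -0.0006],
       [-0.2325,  0.9726,  0.0021],
       [ 0.0001,  0.0022, -1.    ]]), 'wrist_force': array([ 0.4562, -0.203 ,  0.7964]), 'moment': array([ 0.0182,  0.0184, -0.0236]), 'gripper_force': 0.0, 'gripper_width': 0.996982584233757}
scene [ 0.2265 -0.613   0.9917]
scene plinth [(array([266.9, 243.2]), 0.96, array([ 0.5466, -0.2686,  0.03  ]))]
scene hinge [(array([311. , 286.4]), 0.92, array([ 0.5572, -0.4131,  0.03  ]))]
scene bar [(array([226.3, 192.1]), 0.77, array([ 0.5556, -0.0929,  0.03  ])), (array([310.8, 289.5]), 0.18, array([ 0.552 , -0.4183,  0.03  ]))]
scene home [(array([290. , 265.2]), 0.89, array([ 0.5533, -0.3452,  0.03  ]))]
scene tile [(array([158.6, 201.7]), 0.89, array([ 0.4043, -0.0115,  0.03  ])), (array([247.9, 224.8]), 0
[... 686 characters left out ...]
 home [(array([319.9, 196.6]), 0.69, array([ 0.55 , -0.344,  0.03 ]))]
top tile [(array([266.2, 202.8]), 0.96, array([ 0.5431, -0.2079,  0.03  ])), (array([181.4, 261.1]), 0.74, array([0.4123, 0.0089, 0.03  ])), (array([234.7, 200.1]), 0.52, array([ 0.555 , -0.1295,  0.03  ]))]
top clip []
top tumbler [(array([255. , 127.7]), 0.74, array([ 0.743, -0.193,  0.03 ]))]
top mug [(array([159.7, 165.7]), 0.58, array([0.6567, 0.0575, 0.03  ]))]
top shot [(array([139.9, 227.2]), 0.91, array([0.5017, 0.1099, 0.03  ]))]
plinth [ 0.5566 -0.2588  0.0022]
hinge [ 0.566  -0.4125  0.0203]
bar [ 0.5399 -0.1231  0.0845]
home [ 0.5517 -0.3447  0.0299]
tile [ 0.4212 -0.192   0.3277]
clip list index out of range
```

View pics/scene0.png

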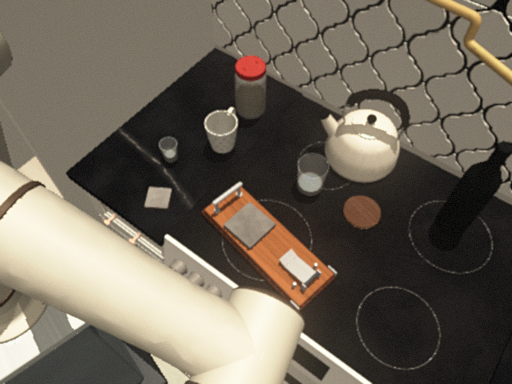

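View pics/top0.png

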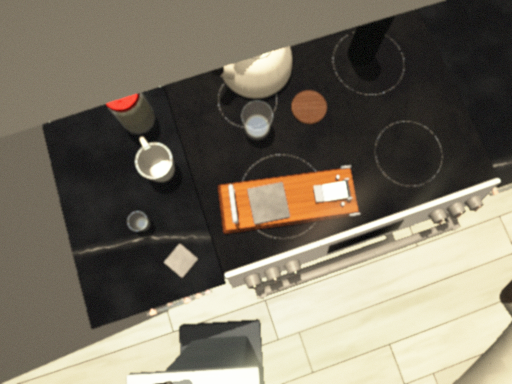

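The scene picture shows the board with its crossbar at (227,192), the coaster on it at (248,225) and the clip at (298,267). What could be taken for the tile:
- Grey square on the board, scene (248,225), top (266,203).
- Small pale square on the cooktop, scene (158,198), top (181,261).
- Round brown coaster, scene (362,212), top (309,107).

The description fits the grey square on the board. I'll check it in a close crop and fit the board pose.

```bash
cat > fit.py <<'E'
from h import *
from scipy.optimize import least_squares, minimize
def hullmask(c,P):
    m=np.zeros((384,512),np.uint8);cv2.fillConvexPoly(m,cv2.convexHull(proj(c,P).astype(np.float32)).astype(np.int32)*1,1);return m
def box(l,w,z0,z1,x,y,a,cx=0):
    p=np.array([[sx*l/2+cx,sy*w/2,z] for sx in(-1,1) for sy in(-1,1) for z in(z0,z1)])
    R=np.array([[np.cos(a),-np.sin(a),0],[np.sin(a),np.cos(a),0],[0,0,1]]);return p@R.T+[x,y,0]
E
python3 - <<'E'
from fit import *
C=[imaging.capture(n) for n in('scene','top')]
orange=[]
for c in C:
    hsv=cv2.cvtColor(c['frame'],cv2.COLOR_BGR2HSV)
    reg=models.cut_out(c,'plinth')[0]['region'].astype(np.uint8)
    print(reg.sum())
    m=reg.copy();
    # hull of wood-coloured pixels
    w=((hsv[...,0]<18)&(hsv[...,1]>110)&(hsv[...,2]>50)).astype(np.uint8)&cv2.dilate(reg,np.ones((7,7)))
    n,l,st,_=cv2.connectedComponentsWithStats(w);k=1+st[1:,4].argmax();w=(l==k).astype(np.uint8)
    hp=cv2.convexHull(np.argwhere(w)[:,::-1].astype(np.int32));h=np.zeros_like(w);cv2.fillConvexPoly(h,hp,1);orange.append(h)
def cost(p):
    s=0
    for c,h in zip(C,orange):
        q=cv2.convexHull(proj(c,box(.345,.126,0,.03,*p)).astype(np.float32))
        m=np.zeros((384*4,512*4),np.uint8);cv2.fillConvexPoly(m,np.round(q*4+1.5).astype(np.int32),1)
        m=cv2.resize(m.astype(np.float32),(512,384),interpolation=cv2.INTER_AREA);s+=np.abs(m-h).sum()
    return s
s=minimize(cost,[.553,-.265,1.66],method='Nelder-Mead',options=dict(initial_simplex=[[.553,-.265,1.66],[.563,-.265,1.66],[.553,-.255,1.66],[.553,-.265,1.72]],xatol=1e-4,fatol=1))
print(s.x,s.fun,np.degrees(s.x[2]),[h.sum() for h in orange])
a=s.x[2];ex=np.array([np.cos(a),np.sin(a)])
V=[]
for c,h,n in zip(C,orange,'st'):
    print(n,[(t,np.array([(onz(c,q['at'],z)[:2]-s.x[:2])@np.array([ex,[-ex[1],ex[0]]]).T for q in models.place_of(c,t)[:1]])) for t,z in(('hinge',.024),('home',.032),('bar',.074),('tile',.032),('plinth',0))])
    f=c['frame'].copy()
    cv2.polylines(f,[np.round(cv2.convexHull(proj(c,box(.345,.126,0,.03,*s.x)).astype(np.float32))).astype(np.int32)],True,(0,255,0),1)
    cx,cy=proj(c,[*s.x[:2],.03])[0].astype(int)
    V.append(cv2.resize(f[cy-75:cy+75,cx-75:cx+75],(400,400),interpolation=cv2.INTER_CUBIC))
cv2.imwrite('pics/crop1.png',np.hstack(V))
E
```

```text
5672
5375
[ 0.55   -0.2609  1.6447] 591.0625 94.23228733027243 [np.uint64(7157), np.uint64(7052)]
s [('hinge', array([[-0.1482,  0.0004]])), ('home', array([[-0.0832, -0.0016]])), ('bar', array([[ 0.1379, -0.004 ]])), ('tile', array([[0.2678, 0.1212]])), ('plinth', array([[ 0.0041, -0.0002]]))]
t [('hinge', array([[-0.1504, -0.0086]])), ('home', array([[-0.0801,  0.0083]])), ('bar', array([[0.1433, 0.0013]])), ('tile', array([[0.0578, 0.0089]])), ('plinth', array([[-0.0008, -0.0042]]))]
```

View pics/crop1.png

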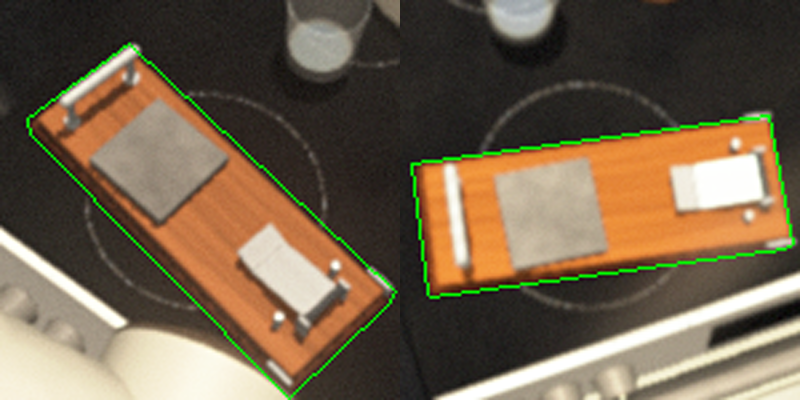

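The crop shows the green fit hugging the board in both views. The coaster on it is about 90 mm square, sitting midway between bar and clip, so it is the one meant. I'll turn the tool to match the board and move above the bar.

Call:
{"op": "apply_moves", "data": {
  "moves": [
    [[0,0,0],4.6],
    [[0,0,0],4.6],
    [[-0.0238,0.0255,0],0],
    [[-0.0238,0.0255,0],0],
    [[-0.0238,0.0255,0],0]
  ],
  "hand": 0.04
}}

```text
time_s: 2.72
tcp_pos: [0.2112, -0.5255, 0.2222]
ee_rot: [[-0.997, -0.072, -0.0], [-0.072, 0.997, 0.0], [0.0, 0.0, -1.0]]
wrist_force: [0.6, -0.1, 0.2]
gripper_width: 0.709
gripper_force: 0.0
```

Call:
{"op": "apply_moves", "data": {
  "moves": [
    [[-0.0238,0.0255,0],0],
    [[-0.0238,0.0255,0],0],
    [[-0.0238,0.0255,0],0],
    [[-0.0238,0.0255,0],0],
    [[-0.0238,0.0255,0],0]
  ]
}}

```text
time_s: 3.13
tcp_pos: [0.321, -0.3889, 0.2229]
ee_rot: [[-0.997, -0.074, 0.001], [-0.074, 0.997, -0.0], [-0.001, -0.001, -1.0]]
wrist_force: [0.1, -0.3, 0.5]
gripper_width: 0.469
gripper_force: 0.0
```

Call:
{"op": "apply_moves", "data": {
  "moves": [
    [[-0.0238,0.0255,0],0],
    [[-0.0238,0.0255,0],0],
    [[-0.0238,0.0255,0],0],
    [[-0.0238,0.0255,0],0],
    [[-0.0238,0.0255,0],0]
  ]
}}

```text
time_s: 3.55
tcp_pos: [0.4302, -0.2528, 0.2229]
ee_rot: [[-0.997, -0.074, 0.001], [-0.074, 0.997, -0.0], [-0.001, -0.0, -1.0]]
wrist_force: [0.6, -0.8, -0.5]
gripper_width: 0.461
gripper_force: 0.0
```

Call:
{"op": "apply_moves", "data": {
  "moves": [
    [[-0.0238,0.0255,0],0],
    [[-0.0238,0.0255,0],0],
    [[-0.0238,0.0255,0],0],
    [[-0.0238,0.0255,0],0],
    [[-0.0238,0.0255,0],0]
  ]
}}

```text
time_s: 3.97
tcp_pos: [0.5395, -0.1167, 0.2228]
ee_rot: [[-0.997, -0.074, 0.001], [-0.074, 0.997, -0.0], [-0.001, -0.0, -1.0]]
wrist_force: [0.3, -0.9, 0.5]
gripper_width: 0.454
gripper_force: 0.0
```

```bash
cat > w.py <<'E'
from fit import *
P0=np.array([.550,-.261]);a=1.6447;E2=np.array([[np.cos(a),np.sin(a)],[-np.sin(a),np.cos(a)]])
if __name__=='__main__':
    s=r.sense();print(s['time_s'],s['tcp_pos'],s['ee_rot'],s['gripper_width'],s['wrist_force'])
    for n in('wrist','top','scene'):
        c=imaging.capture(n)
        for t,z in(('hinge',.024),('home',.032),('bar',.074),('tile',.032)):
            print(n,t,[(np.round(np.array(q['at'])*[512,384],1),round(q['confidence'],2),E2@(onz(c,q['at'],z)[:2]-P0)) for q in models.place_of(c,t)[:2]])
        if n=='wrist':cv2.imwrite('pics/w1.png',c['frame'])
E
python3 w.py
```

```text
3.9667 [ 0.5395 -0.1167  0.2228] [[-0.9972 -0.0745  0.0006]
 [-0.0745  0.9972 -0.    ]
 [-0.0006 -0.0001 -1.    ]] 0.45446365256932764 [ 0.3284 -0.8702  0.4613]
wrist hinge [(array([ 37.6, 173.9]), 0.85, array([-0.1612,  0.0009]))]
wrist home [(array([ 90.2, 176.4]), 0.95, array([-0.0795, -0.0013]))]
wrist bar [(array([246.7, 186.5]), 0.7, array([ 0.1358, -0.0051]))]
wrist tile [(array([356.6,  88.2]), 0.86, array([0.2725, 0.1112])), (array([181.3, 172.6]), 0.58, array([0.0467, 0.0038]))]
top hinge [(array([349.1, 190.4]), 0.83, array([-0.1605, -0.0004]))]
top home [(array([316.9, 198.9]), 0.79, array([-0.0739,  0.0112]))]
top bar [(array([233.5, 201.6]), 0.9, array([ 0.1332, -0.0034]))]
top tile [(array([265.1, 202.3]), 0.87, array([0.056 , 0.0017])), (array([182. , 261.6]), 0.7, array([0.2777, 0.119 ]))]
scene hinge [(array([310.9, 287.7]), 0.77, array([-0.1531,  0.0043]))]
scene home [(array([290.6, 265.7]), 0.81, array([-0.0865,  0.0034]))]
scene bar []
scene tile [(array([249.8, 221.2]), 0.75, array([ 0.0634, -0.0051])), (array([308.8, 185. ]), 0.66, array([ 0.0401, -0.1891]))]
```

View pics/w1.png

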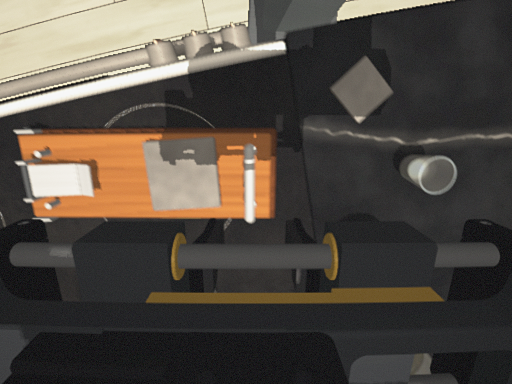

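The wrist picture shows the bar as a white rod at column 250, rows 148–222. The board ends at column 276, the coaster is around (182,173) and the clip at (60,180). The small look-alike lies off the board at (362,90).

Run:
```python
from w import *
c=imaging.capture('wrist')
f=c['frame'].astype(int)
# bar: bright grey pixels
g=(f.min(2)>150);g[:140]=0;g[228:]=0;g[:,:235]=0;g[:,265:]=0
rows=np.argwhere(g);m=rows.mean(0);print(m,rows.min(0),rows.max(0))
for y in range(150,222,10):
    x=np.flatnonzero(g[y]);print(y,x.min(),x.max(),end=';')
for nm,px,z in(('barmean',(m[1],m[0]),.075),('bartop',(250,148),.076),('barbot',(250,222),.076),('c',(275,129),.032),('c',(275,217),.032),('l',(17,131),.030),('l',(35,217),.03)):
    print(nm,E2@(onz(c,np.array(px)/[512,384],z)[:2]-P0))
```

```text
[191.8144 249.7586] [146 245] [221 255]
150 255 255;160 245 254;170 246 254;180 245 254;190 245 254;200 245 254;210 246 254;220 246 253;barmean [ 0.1376 -0.0101]
bartop [0.1382 0.0421]
barbot [ 0.1378 -0.0484]
c [0.1697 0.062 ]
c [ 0.1721 -0.0581]
l [-0.1749  0.0623]
l [-0.1757 -0.06  ]
```

Call:
{"op": "apply_moves", "data": {
  "moves": [
    [[-0.0018,-0.0078,0.03],0],
    [[0,0,0.034],0],
    [[0,0,0.034],0],
    [[0,0,0.034],0],
    [[0,0,0],0]
  ]
}}

```text
time_s: 5.18
tcp_pos: [0.5359, -0.1258, 0.0841]
ee_rot: [[-0.997, -0.072, -0.014], [-0.072, 0.997, 0.001], [0.014, 0.002, -1.0]]
wrist_force: [-0.6, 0.9, -0.3]
gripper_width: 0.46
gripper_force: 0.0
```

Call:
{"op": "apply_moves", "data": {
  "moves": [
    [[0,0,0.012],0],
    [[0,0,0.012],0],
    [[0,0,0.01],0],
    [[0,0,0],0],
    [[0,0,0],0]
  ]
}}

```text
time_s: 5.6
tcp_pos: [0.5414, -0.126, 0.0573]
ee_rot: [[-0.997, -0.075, 0.001], [-0.075, 0.997, -0.0], [-0.001, -0.0, -1.0]]
wrist_force: [0.4, 0.9, 0.7]
gripper_width: 0.46
gripper_force: 0.0
```

Call:
{"op": "apply_moves", "data": {
  "moves": [
    [[0,0,0],0],
    [[0,0,0],0],
    [[0,0,0],0],
    [[0,0,0],0],
    [[0,0,0],0]
  ],
  "hand": 0
}}

```text
time_s: 6.02
tcp_pos: [0.5411, -0.1259, 0.0569]
ee_rot: [[-0.997, -0.074, 0.001], [-0.074, 0.997, 0.0], [-0.001, 0.0, -1.0]]
wrist_force: [-0.4, 4.8, 2.5]
gripper_width: 0.17
gripper_force: 4.3
```

Call:
{"op": "apply_moves", "data": {
  "moves": [
    [[0,0,0],0],
    [[0,0,0],0],
    [[0,0,0],0]
  ]
}}

```text
time_s: 6.27
tcp_pos: [0.541, -0.1241, 0.0569]
ee_rot: [[-0.997, -0.074, 0.0], [-0.074, 0.997, 0.002], [-0.001, 0.002, -1.0]]
wrist_force: [-1.0, 9.4, 3.0]
gripper_width: 0.118
gripper_force: 29.6
```

Call:
{"op": "apply_moves", "data": {
  "moves": [
    [[0,0.0018,0],0],
    [[0,0,0],0]
  ]
}}

```text
time_s: 6.43
tcp_pos: [0.541, -0.1241, 0.0569]
ee_rot: [[-0.997, -0.075, 0.0], [-0.075, 0.997, -0.0], [-0.0, -0.0, -1.0]]
wrist_force: [-1.0, 0.1, 2.1]
gripper_width: 0.115
gripper_force: 29.6
```

Call:
{"op": "apply_moves", "data": {
  "moves": [
    [[0,-0.00057,-0.00294],0],
    [[0,-0.00057,-0.00294],0],
    [[0,-0.00057,-0.00294],0],
    [[0,-0.00057,-0.00294],0],
    [[0,-0.00057,-0.00294],0]
  ]
}}

```text
time_s: 6.85
tcp_pos: [0.5412, -0.1269, 0.0713]
ee_rot: [[-0.997, -0.074, 0.0], [-0.074, 0.997, 0.0], [-0.0, 0.0, -1.0]]
wrist_force: [2.3, 1.7, -3.8]
gripper_width: 0.117
gripper_force: 30.0
```

Call:
{"op": "apply_moves", "data": {
  "moves": [
    [[0,-0.00072,-0.0029],0],
    [[0,-0.00072,-0.0029],0],
    [[0,-0.00072,-0.0029],0],
    [[0,-0.00072,-0.0029],0],
    [[0,-0.00072,-0.0029],0]
  ]
}}

```text
time_s: 7.27
tcp_pos: [0.5414, -0.1306, 0.0861]
ee_rot: [[-0.997, -0.074, 0.0], [-0.074, 0.997, 0.0], [-0.0, -0.0, -1.0]]
wrist_force: [2.1, 2.1, -4.1]
gripper_width: 0.12
gripper_force: 30.0
```

Call:
{"op": "apply_moves", "data": {
  "moves": [
    [[0,-0.00086,-0.00286],0],
    [[0,-0.00086,-0.00286],0],
    [[0,-0.00086,-0.00286],0],
    [[0,-0.00086,-0.00286],0],
    [[0,-0.00086,-0.00286],0]
  ]
}}

```text
time_s: 7.68
tcp_pos: [0.5417, -0.135, 0.1004]
ee_rot: [[-0.997, -0.074, 0.0], [-0.074, 0.997, -0.0], [-0.0, -0.0, -1.0]]
wrist_force: [2.1, 1.6, -3.0]
gripper_width: 0.116
gripper_force: 30.0
```

Call:
{"op": "apply_moves", "data": {
  "moves": [
    [[0,-0.00101,-0.00282],0],
    [[0,-0.00101,-0.00282],0],
    [[0,-0.00101,-0.00282],0],
    [[0,-0.00101,-0.00282],0],
    [[0,-0.00101,-0.00282],0]
  ]
}}

```text
time_s: 8.1
tcp_pos: [0.5421, -0.1402, 0.1144]
ee_rot: [[-0.997, -0.074, 0.0], [-0.074, 0.997, -0.0], [-0.0, -0.0, -1.0]]
wrist_force: [2.4, 1.1, -4.0]
gripper_width: 0.115
gripper_force: 30.0
```

Call:
{"op": "apply_moves", "data": {
  "moves": [
    [[0,-0.00115,-0.00276],0],
    [[0,-0.00115,-0.00276],0],
    [[0,-0.00115,-0.00276],0],
    [[0,-0.00115,-0.00276],0],
    [[0,-0.00115,-0.00276],0]
  ]
}}

```text
time_s: 8.52
tcp_pos: [0.5425, -0.146, 0.1282]
ee_rot: [[-0.997, -0.074, 0.0], [-0.074, 0.997, -0.0], [-0.0, -0.0, -1.0]]
wrist_force: [3.7, -0.9, -3.9]
gripper_width: 0.117
gripper_force: 30.1
```

Call:
{"op": "apply_moves", "data": {
  "moves": [
    [[0,-0.00128,-0.0027],0],
    [[0,-0.00128,-0.0027],0],
    [[0,-0.00128,-0.0027],0],
    [[0,-0.00128,-0.0027],0],
    [[0,-0.00128,-0.0027],0]
  ]
}}

```text
time_s: 8.93
tcp_pos: [0.543, -0.1526, 0.1416]
ee_rot: [[-0.997, -0.074, 0.0], [-0.074, 0.997, -0.001], [0.0, -0.001, -1.0]]
wrist_force: [3.9, -2.6, -5.9]
gripper_width: 0.115
gripper_force: 30.1
```

```bash
cat > lk.py <<'E'
import sys
from w import *
# tile location along the board for tilt th (rad), from hinge; uses bar fixed geometry
B0=np.array([.541,-.1241]); ex=E2[0]; H=np.r_[B0-.295*ex,.024]
def frame(th):
    X=np.r_[ex*np.cos(th),np.sin(th)];Y=np.r_[E2[1],0];return X,Y,np.cross(X,Y)
def onboard(c,at,th,h=.008):
    X,Y,Z=frame(th);e,d=ray(c,at);o=H+Z*h;p=e+d*(((o-e)@Z)/(d@Z));return np.array([(p-H)@X,(p-H)@Y])
if __name__=='__main__':
    s=r.sense();th=float(sys.argv[1]) if len(sys.argv)>1 else None
    z=s['tcp_pos'][2]-.0569
    from scipy.optimize import brentq
    tz=brentq(lambda t:.295*np.sin(t)+.05*(np.cos(t)-1)-z,-.1,1.2)
    th=tz
    print('t',s['time_s'],'th',round(th,4),'F',s['wrist_force'],s['tcp_pos'])
    for n in('top','scene'):
        c=imaging.capture(n)
        if len(sys.argv)>1:cv2.imwrite(f'pics/{sys.argv[1]}_{n}.png',c['frame'])
        best=[]
        for q in models.cut_out(c,'tile'):
            ys,xs=np.nonzero(q['region'])
            b=onboard(c,((xs.mean()+.0)/512,(ys.mean()+.0)/384),th,.022)
            if abs(b[1])<.05 and 0<b[0]<.26: best.append((round(q['confidence'],2),len(xs),b))
        pl=[onboard(c,q['at'],th,.008) for q in models.place_of(c,'tile')]
        print(n,best[:2],[b for b in pl if abs(b[1])<.05 and 0<b[0]<.26][:2])
E
python3 lk.py a30
```

```text
Traceback (most recent call last):
  File "lk.py", line 10, in <module>
    s=r.sense();th=float(sys.argv[1]) if len(sys.argv)>1 else None
                   ~~~~~^^^^^^^^^^^^^
ValueError: could not convert string to float: 'a30'
```

```bash
sed -i 's/s=r.sense();th=.*/s=r.sense()/' lk.py; python3 lk.py a30; python3 -c "
import cv2,numpy as np
v=[cv2.resize(cv2.imread(f'pics/a30_{n}.png')[y:y+160,x:x+160],(400,400)) for n,x,y in(('top',190,120),('scene',180,160))]
cv2.imwrite('pics/crop2.png',np.hstack(v))"
```

```text
t 8.9333 th 0.2991 F [ 3.9136 -2.6388 -5.8812] [ 0.543  -0.1526  0.1416]
top [(0.64, 642, array([0.2075, 0.032 ]))] [array([0.2158, 0.0097])]
scene [(0.79, 1396, array([0.2091, 0.0123]))] [array([0.2143, 0.0036])]
```

View pics/crop2.png

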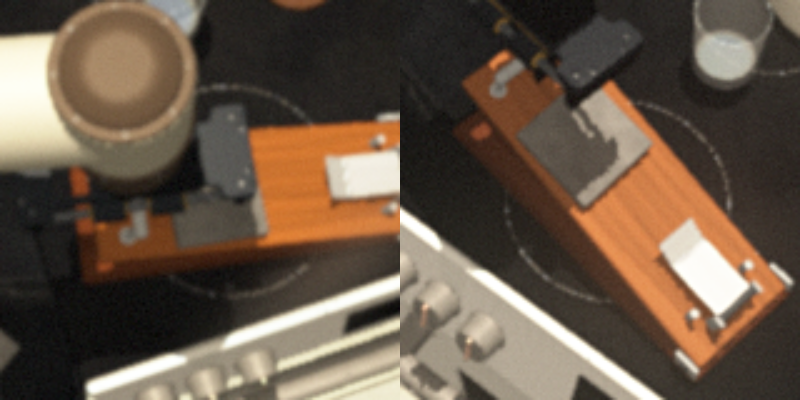

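The crop shows the board lifted about 0.30 rad. The coaster is still high, with its front edge well clear of the clip and clearly visible in the scene view. I'll track that front edge in the scene camera.

```bash
cat > tr.py <<'E'
from lk import *
from scipy.optimize import brentq
def edge(verbose=1):
    s=r.sense();z=s['tcp_pos'][2]-.0569
    th=brentq(lambda t:.295*np.sin(t)+.05*(np.cos(t)-1)-z,-.1,1.2)
    c=imaging.capture('scene');X,Y,Z=frame(th);f=cv2.GaussianBlur(c['frame'],(3,3),0).astype(np.float32);o=[]
    xs=np.arange(.085,.24,.0005)
    for y in(-.035,-.028,.028,.035):
        p=proj(c,[H+X*x+Y*y+Z*.008 for x in xs]).astype(np.float32)
        v=cv2.remap(f,p[None,:,0],p[None,:,1],cv2.INTER_LINEAR)[0]
        sat=(v.max(1)-v.min(1))/(v.max(1)+1)
        k=np.flatnonzero((sat<.4)&(xs>.095));k=[i for i in k if (sat[i:i+30]<.4).all()]
        o.append(round(xs[k[0]]*1000,1) if k else None)
    print('t',round(s['time_s'],2),'th',round(th,4),'front mm',o,'F',s['wrist_force']);return c
if __name__=='__main__':
    c=edge()
E
python3 tr.py; python3 tr.py
```

```text
t 9.23 th 0.2976 front mm [np.float64(169.0), np.float64(168.5), np.float64(165.0), np.float64(165.0)] F [ 4.6247 -3.0843 -5.8465]
t 9.28 th 0.2977 front mm [np.float64(169.0), np.float64(168.5), np.float64(165.0), np.float64(165.0)] F [ 4.4954 -3.0424 -6.4905]
```

Call:
{"op": "apply_moves", "data": {
  "moves": [
    [[-0.0008,-0.0007,-0.0013],0],
    [[0,-0.0007,-0.0013],0],
    [[0,-0.0007,-0.0014],0],
    [[0,-0.0007,-0.0014],0],
    [[0,0,0],0]
  ]
}}

```text
time_s: 9.75
tcp_pos: [0.5432, -0.1553, 0.1468]
ee_rot: [[-0.997, -0.074, -0.002], [-0.074, 0.997, -0.0], [0.002, -0.0, -1.0]]
wrist_force: [2.5, -4.8, -7.3]
gripper_width: 0.114
gripper_force: 30.2
```

```bash
python3 tr.py
```

```text
t 9.75 th 0.3187 front mm [np.float64(169.0), np.float64(168.5), np.float64(165.0), np.float64(164.5)] F [ 2.5087 -4.7828 -7.2919]
```

Call:
{"op": "apply_moves", "data": {
  "moves": [
    [[0,-0.001,-0.0013],0],
    [[0,-0.001,-0.0013],0],
    [[0,-0.0007,-0.0013],0],
    [[0,-0.0007,-0.0013],0],
    [[0,0,0],0]
  ]
}}

```text
time_s: 10.22
tcp_pos: [0.5434, -0.1583, 0.1521]
ee_rot: [[-0.997, -0.074, -0.002], [-0.074, 0.997, 0.0], [0.002, 0.0, -1.0]]
wrist_force: [-1.2, -2.3, -6.8]
gripper_width: 0.115
gripper_force: 30.1
```

```bash
python3 tr.py
```

```text
t 10.22 th 0.3389 front mm [np.float64(169.0), np.float64(168.5), np.float64(165.0), np.float64(164.5)] F [-1.1664 -2.3014 -6.8343]
```

Call:
{"op": "apply_moves", "data": {
  "moves": [
    [[0,-0.0008,-0.0013],0],
    [[0,-0.0008,-0.0013],0],
    [[0,-0.0008,-0.0013],0],
    [[0,-0.0008,-0.0013],0],
    [[0,0,0],0]
  ]
}}

```text
time_s: 10.68
tcp_pos: [0.5437, -0.1614, 0.1573]
ee_rot: [[-0.997, -0.074, -0.002], [-0.074, 0.997, 0.0], [0.001, 0.0, -1.0]]
wrist_force: [-2.8, -1.0, -4.7]
gripper_width: 0.114
gripper_force: 30.1
```

```bash
python3 tr.py
```

```text
t 10.68 th 0.359 front mm [np.float64(168.0), np.float64(167.5), np.float64(164.5), np.float64(164.5)] F [-2.8458 -0.9828 -4.6721]
```

```bash
python3 tr.py; python3 tr.py;python3 tr.py
```

```text
t 10.73 th 0.3585 front mm [np.float64(168.0), np.float64(167.5), np.float64(164.5), np.float64(164.5)] F [-2.6139 -1.5567 -5.1445]
t 10.78 th 0.358 front mm [np.float64(168.0), np.float64(167.5), np.float64(164.0), np.float64(164.5)] F [-2.6317 -1.9169 -5.4164]
t 10.83 th 0.358 front mm [np.float64(168.0), np.float64(167.5), np.float64(164.5), np.float64(164.5)] F [-2.9713 -0.7777 -5.4893]
```

Not sliding. I'll keep going in the same small steps.

Call:
{"op": "apply_moves", "data": {
  "moves": [
    [[0.0005,-0.0008,-0.0013],0],
    [[0,-0.0008,-0.0013],0],
    [[0,-0.0008,-0.0013],0],
    [[0,-0.0008,-0.0013],0],
    [[0,0,0],0]
  ]
}}

```text
time_s: 11.3
tcp_pos: [0.544, -0.1648, 0.1628]
ee_rot: [[-0.997, -0.074, -0.0], [-0.074, 0.997, -0.0], [0.0, -0.0, -1.0]]
wrist_force: [-4.7, -0.7, -4.5]
gripper_width: 0.115
gripper_force: 30.1
```

```bash
python3 tr.py; python3 tr.py;python3 tr.py
```

```text
t 11.3 th 0.38 front mm [np.float64(167.0), np.float64(166.5), np.float64(163.0), np.float64(163.0)] F [-4.6712 -0.6572 -4.4678]
t 11.35 th 0.3794 front mm [np.float64(166.5), np.float64(166.0), np.float64(162.5), np.float64(162.0)] F [-3.5822 -0.814  -4.8417]
t 11.4 th 0.379 front mm [np.float64(165.5), np.float64(165.0), np.float64(161.5), np.float64(161.5)] F [-3.8801 -0.0568 -5.3243]
```

It's moving: about 1 mm in 0.1 s, on both sides. I'll hold still and watch.

Call:
{"op": "apply_moves", "data": {
  "moves": [
    [[0,0,0],0],
    [[0,0,0],0],
    [[0,0,0],0]
  ]
}}

```text
time_s: 11.7
tcp_pos: [0.544, -0.1645, 0.1624]
ee_rot: [[-0.997, -0.074, -0.0], [-0.074, 0.997, 0.0], [0.0, 0.0, -1.0]]
wrist_force: [-4.2, -0.4, -4.5]
gripper_width: 0.114
gripper_force: 30.0
```

```bash
python3 tr.py; python3 tr.py
```

```text
t 11.7 th 0.3786 front mm [np.float64(158.5), np.float64(158.0), np.float64(154.5), np.float64(154.0)] F [-4.1766 -0.3779 -4.484 ]
t 11.75 th 0.3786 front mm [np.float64(157.0), np.float64(156.5), np.float64(153.0), np.float64(152.5)] F [-5.1483  0.0874 -5.6005]
```

Sliding steadily and speeding up a little. I'll hold.

Call:
{"op": "apply_moves", "data": {
  "moves": [
    [[0,0,0],0],
    [[0,0,0],0],
    [[0,0,0],0],
    [[0,0,0],0],
    [[0,0,0],0]
  ]
}}

```text
time_s: 12.22
tcp_pos: [0.544, -0.1645, 0.1624]
ee_rot: [[-0.997, -0.074, -0.0], [-0.074, 0.997, 0.0], [0.0, 0.0, -1.0]]
wrist_force: [-4.4, -0.8, -4.0]
gripper_width: 0.111
gripper_force: 30.0
```

Call:
{"op": "apply_moves", "data": {
  "moves": [
    [[0,0,0],0],
    [[0,0,0],0],
    [[0,0,0],0],
    [[0,0,0],0],
    [[0,0,0],0]
  ]
}}

```text
time_s: 12.63
tcp_pos: [0.544, -0.1646, 0.1624]
ee_rot: [[-0.997, -0.074, -0.0], [-0.074, 0.997, 0.0], [0.0, 0.0, -1.0]]
wrist_force: [-5.0, 0.2, -3.9]
gripper_width: 0.112
gripper_force: 30.0
```

Call:
{"op": "apply_moves", "data": {
  "moves": [
    [[0,0,0],0],
    [[0,0,0],0],
    [[0,0,0],0],
    [[0,0,0],0],
    [[0,0,0],0]
  ]
}}

```text
time_s: 13.05
tcp_pos: [0.544, -0.1646, 0.1625]
ee_rot: [[-0.997, -0.074, -0.0], [-0.074, 0.997, 0.0], [0.0, 0.0, -1.0]]
wrist_force: [-5.9, 0.7, -4.6]
gripper_width: 0.111
gripper_force: 30.0
```

```bash
python3 tr.py; python3 tr.py; python3 lk.py slid; python3 -c "
import cv2
cv2.imwrite('pics/crop3.png',cv2.resize(cv2.imread('pics/slid_scene.png')[170:320,190:350],(640,600)))"
```

```text
t 13.05 th 0.3788 front mm [np.float64(95.0), np.float64(95.0), np.float64(95.0), np.float64(95.0)] F [-5.8603  0.7216 -4.5843]
t 13.1 th 0.3789 front mm [np.float64(95.0), np.float64(95.0), np.float64(95.0), np.float64(95.0)] F [-5.9323 -0.3431 -4.4195]
t 13.15 th 0.3789 F [-5.1744  0.7637 -3.6589] [ 0.544  -0.1646  0.1625]
top [(0.93, 1077, array([0.1241, 0.0104]))] [array([0.1344, 0.0064]), array([0.0047, 0.0005])]
scene [(0.9, 1503, array([0.1319, 0.0104]))] [array([0.1323, 0.0005])]
```

View pics/crop3.png

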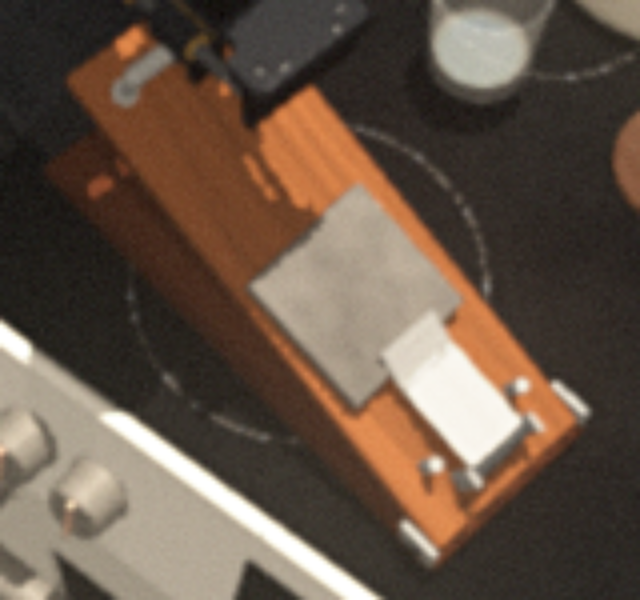

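The crop shows the coaster's front edge under the clip's turned-up lip, square to the board, with its centre about 53 mm above home. I'll check it's at rest.

```bash
sed -i 's/np.arange(.085/np.arange(.05/; s/xs>.095/xs>.05/' tr.py; python3 tr.py
```

```text
t 13.45 th 0.3788 front mm [np.float64(85.0), np.float64(82.0), np.float64(80.0), np.float64(80.0)] F [-5.0543 -0.0757 -3.2325]
```

Call:
{"op": "apply_moves", "data": {
  "moves": [
    [[0.0006,0,0],0],
    [[0,0,0],0],
    [[0,0,0],0],
    [[0,0,0],0],
    [[0,0,0],0]
  ]
}}

```text
time_s: 13.92
tcp_pos: [0.544, -0.1647, 0.1626]
ee_rot: [[-0.997, -0.074, 0.001], [-0.074, 0.997, -0.0], [-0.001, -0.0, -1.0]]
wrist_force: [-3.5, 0.0, -4.4]
gripper_width: 0.114
gripper_force: 30.0
```

```bash
python3 tr.py
```

```text
t 13.92 th 0.3796 front mm [np.float64(84.5), np.float64(82.0), np.float64(80.5), np.float64(80.0)] F [-3.5117  0.0214 -4.4227]
```

At rest. Now I'll lower it gently along the same arc.

Call:
{"op": "apply_moves", "data": {
  "moves": [
    [[0,0.001,0.0016],0],
    [[0,0.001,0.0016],0],
    [[0,0.001,0.0016],0],
    [[0,0.001,0.0016],0],
    [[0,0.001,0.0016],0]
  ]
}}

```text
time_s: 14.38
tcp_pos: [0.5436, -0.1598, 0.1544]
ee_rot: [[-0.997, -0.074, 0.001], [-0.074, 0.997, -0.001], [-0.001, -0.001, -1.0]]
wrist_force: [-1.4, -2.0, -4.2]
gripper_width: 0.116
gripper_force: 30.1
```

Call:
{"op": "apply_moves", "data": {
  "moves": [
    [[0,0.0014,0.0026],0],
    [[0,0.0014,0.0026],0],
    [[0,0.0014,0.0026],0],
    [[0,0.0014,0.0026],0],
    [[0,0.0014,0.0026],0]
  ]
}}

```text
time_s: 14.8
tcp_pos: [0.5432, -0.1528, 0.1414]
ee_rot: [[-0.997, -0.075, 0.001], [-0.075, 0.997, -0.001], [-0.001, -0.001, -1.0]]
wrist_force: [-0.7, -3.6, -4.5]
gripper_width: 0.115
gripper_force: 30.0
```

Call:
{"op": "apply_moves", "data": {
  "moves": [
    [[0,0.0013,0.0027],0],
    [[0,0.0013,0.0027],0],
    [[0,0.0013,0.0027],0],
    [[0,0.0013,0.0027],0],
    [[0,0.0013,0.0027],0]
  ]
}}

```text
time_s: 15.22
tcp_pos: [0.5427, -0.1464, 0.1279]
ee_rot: [[-0.997, -0.074, 0.001], [-0.074, 0.997, -0.001], [-0.001, -0.001, -1.0]]
wrist_force: [1.1, -4.3, -4.7]
gripper_width: 0.109
gripper_force: 30.1
```

Call:
{"op": "apply_moves", "data": {
  "moves": [
    [[0,0.00115,0.00276],0],
    [[0,0.00115,0.00276],0],
    [[0,0.00115,0.00276],0],
    [[0,0.00115,0.00276],0],
    [[0,0.00115,0.00276],0]
  ]
}}

```text
time_s: 15.63
tcp_pos: [0.5423, -0.1406, 0.1141]
ee_rot: [[-0.997, -0.074, 0.001], [-0.074, 0.997, -0.0], [-0.001, -0.001, -1.0]]
wrist_force: [1.8, -6.2, -4.4]
gripper_width: 0.107
gripper_force: 30.1
```

```bash
python3 tr.py
```

```text
t 15.63 th 0.1984 front mm [np.float64(87.0), np.float64(85.5), np.float64(83.0), np.float64(82.0)] F [ 1.7957 -6.2425 -4.3647]
```

Call:
{"op": "apply_moves", "data": {
  "moves": [
    [[0,0.0008,0.0028],0],
    [[0,0.0008,0.0028],0],
    [[0,0.0008,0.0028],0],
    [[0,0.0008,0.0028],0],
    [[0,0.0008,0.0028],0]
  ]
}}

```text
time_s: 16.1
tcp_pos: [0.5419, -0.1357, 0.1001]
ee_rot: [[-0.997, -0.074, 0.001], [-0.074, 0.997, 0.001], [-0.001, 0.001, -1.0]]
wrist_force: [1.1, 1.2, -2.1]
gripper_width: 0.109
gripper_force: 29.9
```

Call:
{"op": "apply_moves", "data": {
  "moves": [
    [[0,0.0008,0.00286],0],
    [[0,0.0008,0.00286],0],
    [[0,0.0008,0.00286],0],
    [[0,0.0008,0.00286],0],
    [[0,0.0008,0.00286],0]
  ]
}}

```text
time_s: 16.52
tcp_pos: [0.5415, -0.1314, 0.0857]
ee_rot: [[-0.997, -0.074, 0.001], [-0.074, 0.997, 0.001], [-0.001, 0.001, -1.0]]
wrist_force: [0.8, 6.1, -0.1]
gripper_width: 0.112
gripper_force: 29.9
```

Call:
{"op": "apply_moves", "data": {
  "moves": [
    [[0,0.0007,0.0029],0],
    [[0,0.0007,0.0029],0],
    [[0,0.0007,0.0029],0],
    [[0,0.0007,0.0029],0],
    [[0,0.0006,0.0026],0]
  ]
}}

```text
time_s: 16.93
tcp_pos: [0.5413, -0.1278, 0.0715]
ee_rot: [[-0.997, -0.074, 0.001], [-0.074, 0.997, 0.001], [-0.001, 0.001, -1.0]]
wrist_force: [0.0, 6.7, -1.4]
gripper_width: 0.104
gripper_force: 29.8
```

Call:
{"op": "apply_moves", "data": {
  "moves": [
    [[0,0.0003,0.0016],0],
    [[0,0.0003,0.0016],0],
    [[0,0.0003,0.0015],0],
    [[0,0.0003,0.0015],0],
    [[0,0.0003,0.0015],0]
  ]
}}

```text
time_s: 17.35
tcp_pos: [0.5412, -0.1262, 0.0638]
ee_rot: [[-0.997, -0.074, 0.001], [-0.074, 0.997, 0.002], [-0.001, 0.001, -1.0]]
wrist_force: [0.8, 7.6, -1.6]
gripper_width: 0.109
gripper_force: 30.0
```

```bash
python3 tr.py
```

```text
t 17.35 th 0.0236 front mm [np.float64(89.0), np.float64(87.0), np.float64(85.0), np.float64(84.5)] F [ 0.7638  7.5974 -1.5959]
```

Call:
{"op": "apply_moves", "data": {
  "moves": [
    [[0,0.0008,0.0014],0],
    [[0,0.0006,0.0014],0],
    [[0,0.0005,0.0014],0],
    [[0,0.0003,0.0014],0],
    [[0,0.0003,0.001],0]
  ]
}}

```text
time_s: 17.82
tcp_pos: [0.5411, -0.1249, 0.0573]
ee_rot: [[-0.997, -0.074, 0.001], [-0.074, 0.997, 0.0], [-0.001, 0.0, -1.0]]
wrist_force: [1.3, 3.9, -2.1]
gripper_width: 0.107
gripper_force: 29.9
```

Call:
{"op": "apply_moves", "data": {
  "moves": [
    [[0,0,0.0007],0],
    [[0,0,0],0],
    [[0,0,0],0]
  ]
}}

```text
time_s: 18.07
tcp_pos: [0.5411, -0.1248, 0.0567]
ee_rot: [[-0.997, -0.074, 0.001], [-0.074, 0.997, 0.0], [-0.001, 0.0, -1.0]]
wrist_force: [1.3, 5.4, -2.4]
gripper_width: 0.109
gripper_force: 30.1
```

```bash
python3 tr.py
```

```text
t 18.07 th -0.0008 front mm [np.float64(89.5), np.float64(86.0), np.float64(85.0), np.float64(84.5)] F [ 1.2813  5.43   -2.4299]
```

Still carrying about 2 N, so a touch lower until the plinth takes the weight.

Call:
{"op": "apply_moves", "data": {
  "moves": [
    [[0,0.0004,0.0006],0],
    [[0,0.0004,0.0006],0],
    [[0,0,0],0]
  ]
}}

```text
time_s: 18.37
tcp_pos: [0.541, -0.1246, 0.0555]
ee_rot: [[-0.997, -0.074, 0.001], [-0.074, 0.997, -0.0], [-0.001, -0.0, -1.0]]
wrist_force: [2.8, 2.0, -2.5]
gripper_width: 0.109
gripper_force: 30.1
```

Call:
{"op": "apply_moves", "data": {
  "moves": [
    [[0,0,0.0006],0],
    [[0,0,0.0006],0],
    [[0,0,0],0]
  ]
}}

```text
time_s: 18.62
tcp_pos: [0.541, -0.1243, 0.0543]
ee_rot: [[-0.997, -0.074, 0.001], [-0.074, 0.997, -0.0], [-0.001, -0.0, -1.0]]
wrist_force: [3.6, 2.8, -2.8]
gripper_width: 0.104
gripper_force: 30.0
```

Call:
{"op": "apply_moves", "data": {
  "moves": [
    [[0,0.0002,0.0007],0],
    [[0,0.0002,0.0007],0],
    [[0,0,0.0007],0],
    [[0,0,0],0]
  ]
}}

```text
time_s: 18.95
tcp_pos: [0.541, -0.1241, 0.053]
ee_rot: [[-0.997, -0.075, 0.001], [-0.075, 0.997, -0.0], [-0.001, -0.001, -1.0]]
wrist_force: [2.5, 1.8, 3.2]
gripper_width: 0.106
gripper_force: 30.0
```

Run:
```python
from tr import *
c=edge();c2=imaging.capture('top')
V=[]
for c in(c,c2):
    f=c['frame'].copy()
    cv2.polylines(f,[np.round(cv2.convexHull(proj(c,box(.345,.126,0,.03,.550,-.261,1.6447)).astype(np.float32))).astype(np.int32)],True,(0,255,0),1)
    x,y=proj(c,[.545,-.19,.03])[0].astype(int);V.append(cv2.resize(f[y-60:y+60,x-60:x+60],(400,400)))
cv2.imwrite('pics/crop4.png',np.hstack(V))
```

```text
t 18.95 th -0.0133 front mm [np.float64(89.5), np.float64(87.0), np.float64(85.0), np.float64(85.0)] F [2.4551 1.782  3.2128]
```

View pics/crop4.png

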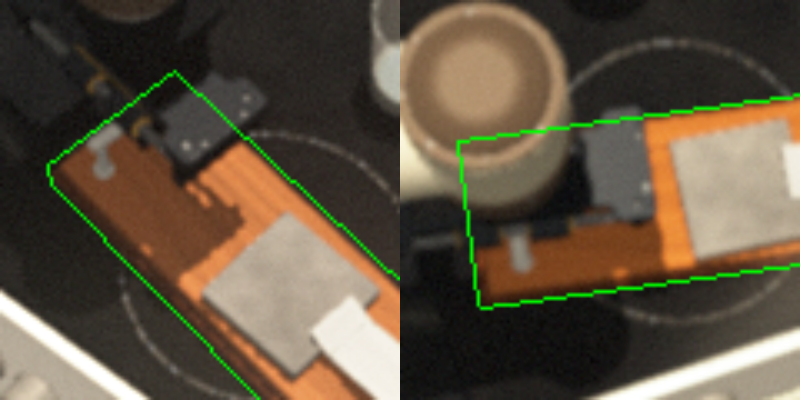

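The crop shows the board lying within its original green outline. The vertical force has turned to +3 N, so the plinth carries the board. I'll let go, rise and check the coaster.

Call:
{"op": "apply_moves", "data": {
  "moves": [
    [[0,0,0],0],
    [[0,0,0],0],
    [[0,0,0],0],
    [[0,0,0],0],
    [[0,0,0],0]
  ],
  "hand": 0.04
}}

```text
time_s: 19.47
tcp_pos: [0.5396, -0.124, 0.0516]
ee_rot: [[-0.997, -0.074, -0.002], [-0.074, 0.997, 0.0], [0.002, 0.0, -1.0]]
wrist_force: [0.0, -0.9, -0.4]
gripper_width: 0.393
gripper_force: 0.0
```

Call:
{"op": "apply_moves", "data": {
  "moves": [
    [[0,0,-0.005],0],
    [[0,0,-0.015],0],
    [[0,0,-0.03],0],
    [[0,0,-0.03],0],
    [[0,0,-0.03],0]
  ]
}}

```text
time_s: 19.88
tcp_pos: [0.54, -0.124, 0.1635]
ee_rot: [[-0.997, -0.074, -0.001], [-0.074, 0.997, -0.0], [0.001, -0.0, -1.0]]
wrist_force: [1.4, 0.6, -0.1]
gripper_width: 0.461
gripper_force: 0.0
```

Call:
{"op": "apply_moves", "data": {
  "moves": [
    [[0.03,0,-0.02],0],
    [[0.03,0,-0.02],0],
    [[0,0,0],0]
  ],
  "hand": 0
}}

```text
time_s: 20.13
tcp_pos: [0.4782, -0.1288, 0.2067]
ee_rot: [[-0.997, -0.074, 0.005], [-0.074, 0.997, 0.0], [-0.005, -0.0, -1.0]]
wrist_force: [1.0, 0.0, -0.2]
gripper_width: 0.311
gripper_force: 0.0
```

Run:
```python
from tr import *
s=r.sense();print(s['time_s'],s['tcp_pos'],s['wrist_force'],s['gripper_width'])
for n in('wrist','scene','top'):
    c=imaging.capture(n)
    cv2.imwrite(f'pics/p_{n}.png',c['frame'])
    for q in models.cut_out(c,'tile')[:3]:
        m=q['region'].astype(np.uint8);ys,xs=np.nonzero(m)
        b=onboard(c,(xs.mean()/512,ys.mean()/384),0,.022)
        if not(abs(b[1])<.05 and 0<b[0]<.26):continue
        rc=cv2.boxPoints(cv2.minAreaRect(np.argwhere(m)[:,::-1].astype(np.float32)))
        print(n,q['confidence'],b,np.round(rc),[onboard(c,p/[512,384],0,.022) for p in rc])
    for t,h in(('home',.008),('hinge',0),('bar',.05)):
        print(n,t,[onboard(c,q['at'],0,h) for q in models.place_of(c,t)[:1]])
```

```text
20.1333 [ 0.4782 -0.1288  0.2067] [ 0.9722  0.027  -0.2289] 0.3109303992125147
wrist 0.81 [0.1247 0.028 ] [[ 82. 192.]
 [153. 178.]
 [162. 225.]
 [ 91. 239.]] [array([0.0758, 0.0475]), array([0.1695, 0.0658]), array([0.1754, 0.0034]), array([ 0.0771, -0.0176])]
wrist 0.62 [0.1735 0.0276] [[ 19. 263.]
 [ 22. 173.]
 [276. 182.]
 [273. 273.]] [array([-0.0358, -0.0569]), array([0.0015, 0.0728]), array([0.3225, 0.0602]), array([ 0.3209, -0.0674])]
wrist home [array([ 0.0755, -0.0018])]
wrist hinge [array([-0.0076, -0.0052])]
wrist bar [array([ 0.2958, -0.0036])]
scene 0.79 [0.1293 0.0111] [[245. 248.]
 [273. 220.]
 [300. 247.]
 [272. 275.]] [array([0.1703, 0.0571]), array([ 0.1803, -0.0426]), array([ 0.0862, -0.0397]), array([0.08  , 0.0565])]
scene home [array([0.078 , 0.0006])]
scene hinge [array([-0.0007,  0.0012])]
scene bar [array([ 0.3002, -0.0101])]
top 0.63 [0.1276 0.0061] [[279. 183.]
 [315. 175.]
 [323. 212.]
 [287. 220.]] [array([ 0.1735, -0.0376]), array([ 0.0815, -0.045 ]), array([0.0778, 0.0482]), array([0.1681, 0.055 ])]
top 0.17 [ 0.068  -0.0044] [[255. 180.]
 [351. 166.]
 [358. 212.]
 [261. 225.]] [array([ 0.2325, -0.0538]), array([-0.0144, -0.0556]), array([-0.0086,  0.0598]), array([0.2327, 0.0604])]
top home [array([0.0801, 0.0066])]
top hinge [array([-0.0021,  0.0051])]
top bar []
```

View pics/p_wrist.png

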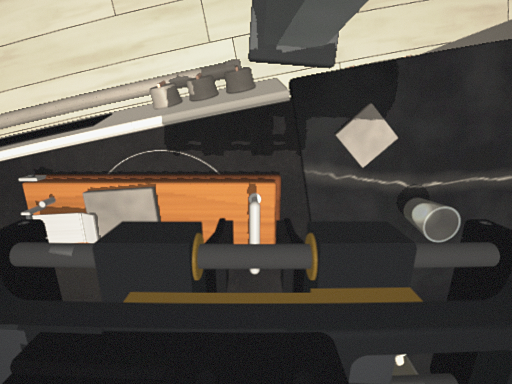

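The wrist picture shows the board flat and the coaster, about (122,215), resting on the clip lip. It is turned roughly 0.06 rad and centred about 0.130 m from the hinge and 6 mm off the midline. I'll turn the tool 90° so both fingertips make a broad, square face, and go behind the coaster.

Call:
{"op": "apply_moves", "data": {
  "moves": [
    [[0,0,0],-7],
    [[0,0,0],-7],
    [[0,0,0],-7],
    [[0,0,0],-7],
    [[0,0,0],-7]
  ],
  "hand": 0.02
}}

```text
time_s: 21.3
tcp_pos: [0.4807, -0.1283, 0.2022]
ee_rot: [[-0.771, -0.637, 0.0], [-0.637, 0.771, 0.0], [-0.0, -0.0, -1.0]]
wrist_force: [0.9, -0.6, 0.2]
gripper_width: 0.215
gripper_force: 0.0
```

Call:
{"op": "apply_moves", "data": {
  "moves": [
    [[0,0,0],-7],
    [[0,0,0],-7],
    [[0,0,0],-7],
    [[0,0,0],-7],
    [[0,0,0],-7]
  ]
}}

```text
time_s: 21.72
tcp_pos: [0.4807, -0.1284, 0.2022]
ee_rot: [[-0.266, -0.964, 0.0], [-0.964, 0.266, -0.0], [-0.0, -0.0, -1.0]]
wrist_force: [-0.1, 0.1, 1.0]
gripper_width: 0.229
gripper_force: 0.0
```

Call:
{"op": "apply_moves", "data": {
  "moves": [
    [[0,0,0],-7],
    [[0,0,0],-7],
    [[0,0,0],-6],
    [[0.028,-0.019,0],0],
    [[0.028,-0.019,0],0]
  ]
}}

```text
time_s: 22.13
tcp_pos: [0.523, -0.1812, 0.2029]
ee_rot: [[0.077, -0.997, 0.001], [-0.997, -0.077, 0.0], [0.0, -0.001, -1.0]]
wrist_force: [1.2, -0.1, -0.6]
gripper_width: 0.23
gripper_force: 0.0
```

Call:
{"op": "apply_moves", "data": {
  "moves": [
    [[0.028,-0.019,0],0],
    [[0,0,0.02],0],
    [[0,0,0.02],0],
    [[0,0,0],0]
  ]
}}

```text
time_s: 22.47
tcp_pos: [0.5411, -0.2077, 0.1576]
ee_rot: [[0.072, -0.997, -0.009], [-0.997, -0.072, 0.003], [-0.003, 0.008, -1.0]]
wrist_force: [-1.0, 0.6, -0.2]
gripper_width: 0.23
gripper_force: 0.0
```

Run:
```python
from tr import *
s=r.sense();p=s['tcp_pos'];d=p-H
print(s['time_s'],p,'along',d[:2]@ex,'lat',d[:2]@E2[1],s['ee_rot'],s['gripper_width']*87,s['wrist_force'])
```

```text
22.4667 [ 0.5411 -0.2077  0.1576] along 0.21162066094465934 lat 0.006025988117138066 [[ 0.072  -0.9974 -0.0087]
 [-0.9974 -0.072   0.0025]
 [-0.0031  0.0084 -1.    ]] 19.97793727172005 [-0.9892  0.6281 -0.2185]
```

Call:
{"op": "apply_moves", "data": {
  "moves": [
    [[0,0,0.03],0],
    [[0,0,0.03],0],
    [[0,0,0.03],0],
    [[0,0,0.02],0],
    [[0,0,0],0]
  ]
}}

```text
time_s: 22.88
tcp_pos: [0.5408, -0.2071, 0.0486]
ee_rot: [[0.074, -0.997, -0.008], [-0.997, -0.074, 0.001], [-0.002, 0.008, -1.0]]
wrist_force: [-0.5, -0.7, 0.1]
gripper_width: 0.228
gripper_force: 0.0
```

Call:
{"op": "apply_moves", "data": {
  "moves": [
    [[0,0,0.007],0],
    [[0,0,0.006],0],
    [[0,0,0],0],
    [[0.005,0,0],0],
    [[0.005,0,0],0]
  ]
}}

```text
time_s: 23.3
tcp_pos: [0.5451, -0.2181, 0.0403]
ee_rot: [[0.075, -0.997, 0.002], [-0.997, -0.075, -0.0], [0.0, -0.002, -1.0]]
wrist_force: [1.1, -0.4, -0.8]
gripper_width: 0.232
gripper_force: 0.0
```

Call:
{"op": "apply_moves", "data": {
  "moves": [
    [[0.004,0,0],0],
    [[0.004,0,0],0],
    [[0.002,0,0],0],
    [[0.002,0,0],0],
    [[0,0,0],0]
  ]
}}

```text
time_s: 23.72
tcp_pos: [0.546, -0.2303, 0.04]
ee_rot: [[0.074, -0.997, 0.001], [-0.997, -0.074, -0.0], [0.0, -0.001, -1.0]]
wrist_force: [-0.2, 1.5, 4.5]
gripper_width: 0.232
gripper_force: 2.5
```

```bash
cat > ps.py <<'E'
from tr import *
c=edge();s=r.sense();p=s['tcp_pos'];d=p-H
print(p,'along',d[:2]@ex,'lat',d[:2]@E2[1],'push',s['wrist_force'][:2]@ex,s['wrist_force'])
E
python3 ps.py
```

```text
t 23.72 th -0.0569 front mm [np.float64(90.0), np.float64(50.5), np.float64(85.5), np.float64(85.5)] F [-0.208   1.5264  4.4899]
[ 0.546  -0.2303  0.04  ] along 0.18872925931308104 lat 0.002895373950427412 push 1.4957250622632554 [-0.7841  1.4418  5.9177]
```

Call:
{"op": "apply_moves", "data": {
  "moves": [
    [[-0.003,0,0],0],
    [[-0.003,0.0015,0],0],
    [[0,0.0015,0],0]
  ]
}}

```text
time_s: 24.02
tcp_pos: [0.5437, -0.2242, 0.0401]
ee_rot: [[0.075, -0.997, 0.004], [-0.997, -0.075, -0.001], [0.001, -0.004, -1.0]]
wrist_force: [3.0, -0.5, 4.6]
gripper_width: 0.228
gripper_force: 2.4
```

```bash
python3 ps.py
```

```text
t 24.02 th -0.0568 front mm [np.float64(90.0), np.float64(50.5), np.float64(85.5), np.float64(85.5)] F [ 2.9884 -0.4612  4.6068]
[ 0.5434 -0.2241  0.0401] along 0.19506931356289253 lat 0.00497269626874911 push -0.7959016818267689 [ 2.6024 -0.6054  5.3947]
```

The fingertips are resting lightly on the board, so I'll raise them 3.5 mm before pushing.

Call:
{"op": "apply_moves", "data": {
  "moves": [
    [[0,0,-0.002],0],
    [[0,0,-0.0015],0],
    [[0,0,0],0]
  ]
}}

```text
time_s: 24.32
tcp_pos: [0.5406, -0.2237, 0.0419]
ee_rot: [[0.074, -0.997, -0.003], [-0.997, -0.074, 0.001], [-0.001, 0.003, -1.0]]
wrist_force: [0.3, 0.2, 0.2]
gripper_width: 0.229
gripper_force: 0.0
```

Call:
{"op": "apply_moves", "data": {
  "moves": [
    [[0.003,0,0],0],
    [[0.003,0,0],0],
    [[0.002,0,0],0],
    [[0.002,0,0],0],
    [[0,0,0],0]
  ]
}}

```text
time_s: 24.73
tcp_pos: [0.5426, -0.2344, 0.0424]
ee_rot: [[0.074, -0.997, -0.0], [-0.997, -0.074, 0.0], [-0.0, 0.0, -1.0]]
wrist_force: [0.6, 0.3, -0.3]
gripper_width: 0.229
gripper_force: 0.0
```

```bash
python3 ps.py
```

```text
t 24.73 th -0.0488 front mm [np.float64(90.0), np.float64(50.5), np.float64(85.5), np.float64(85.5)] F [ 0.6384  0.3085 -0.2642]
[ 0.5426 -0.2343  0.0425] along 0.18499202599237347 lat 0.00657931998878708 push -0.0892779756127628 [ 0.7422 -0.0346 -0.2441]
```

```bash
sed -i 's/^    c=imaging.capture(.scene.);X/    th=0.0 if th<.02 else th\n&/' tr.py; python3 ps.py
```

```text
t 24.78 th 0.0 front mm [np.float64(89.0), np.float64(87.0), np.float64(85.0), np.float64(84.5)] F [ 0.7422 -0.0346 -0.2441]
[ 0.5426 -0.2342  0.0425] along 0.18507904495182306 lat 0.006554838041898325 push -0.022100227080741608 [-0.4738 -0.0572  0.2656]
```

Call:
{"op": "apply_moves", "data": {
  "moves": [
    [[0.002,0,0],0],
    [[0.002,0,0],0],
    [[0.002,0,0],0],
    [[0.002,0,0],0],
    [[0.002,0,0],0]
  ]
}}

```text
time_s: 25.25
tcp_pos: [0.5435, -0.2438, 0.0426]
ee_rot: [[0.074, -0.997, -0.0], [-0.997, -0.074, 0.0], [-0.0, 0.0, -1.0]]
wrist_force: [0.1, 2.7, 0.9]
gripper_width: 0.234
gripper_force: 1.9
```

```bash
python3 ps.py
```

```text
t 25.25 th 0.0 front mm [np.float64(79.5), np.float64(76.0), np.float64(78.0), np.float64(78.5)] F [0.0936 2.656  0.9445]
[ 0.5435 -0.2441  0.0426] along 0.17510198750700273 lat 0.006367090044204375 push 3.290692835896908 [-0.0478  3.2962 -0.2431]
```

It is squaring up and going under the clip. I'll continue gently.

Call:
{"op": "apply_moves", "data": {
  "moves": [
    [[0.002,0,0],0],
    [[0.002,0,0],0],
    [[0.002,0,0],0],
    [[0.002,0,0],0],
    [[0.002,0,0],0]
  ]
}}

```text
time_s: 25.72
tcp_pos: [0.5439, -0.2543, 0.0426]
ee_rot: [[0.074, -0.997, -0.001], [-0.997, -0.074, 0.0], [-0.0, 0.001, -1.0]]
wrist_force: [-0.9, 2.0, 0.6]
gripper_width: 0.226
gripper_force: 1.3
```

Call:
{"op": "apply_moves", "data": {
  "moves": [
    [[0.002,0,0],0],
    [[0.002,0,0],0],
    [[0.002,0,0],0],
    [[0.002,0,0],0],
    [[0.002,0,0],0]
  ]
}}

```text
time_s: 26.13
tcp_pos: [0.5448, -0.2642, 0.0426]
ee_rot: [[0.074, -0.997, -0.0], [-0.997, -0.074, 0.0], [-0.0, 0.0, -1.0]]
wrist_force: [0.2, 2.7, -1.5]
gripper_width: 0.236
gripper_force: 1.2
```

```bash
python3 ps.py
```

```text
t 26.13 th 0.0 front mm [np.float64(59.0), np.float64(50.5), np.float64(58.0), np.float64(58.0)] F [ 0.2235  2.6805 -1.5466]
[ 0.5449 -0.2645  0.0426] along 0.15468872158898342 lat 0.0064679406475085955 push 0.934902070950868 [-0.2592  0.9183 -0.7699]
```

Call:
{"op": "apply_moves", "data": {
  "moves": [
    [[0.002,0,0],0],
    [[0.002,0,0],0],
    [[0.002,0,0],0],
    [[0.002,0,0],0],
    [[0.002,0,0],0]
  ]
}}

```text
time_s: 26.6
tcp_pos: [0.5456, -0.2741, 0.0426]
ee_rot: [[0.074, -0.997, -0.0], [-0.997, -0.074, 0.0], [-0.0, 0.0, -1.0]]
wrist_force: [0.4, 2.9, -0.5]
gripper_width: 0.226
gripper_force: 1.1
```

Call:
{"op": "apply_moves", "data": {
  "moves": [
    [[0.002,0,0],0],
    [[0.002,0,0],0],
    [[0.0015,0,0],0],
    [[0.0015,0,0],0],
    [[0.001,0,0],0]
  ]
}}

```text
time_s: 27.02
tcp_pos: [0.5462, -0.2821, 0.0426]
ee_rot: [[0.074, -0.997, -0.0], [-0.997, -0.074, -0.0], [0.0, 0.0, -1.0]]
wrist_force: [-0.0, 1.7, -0.2]
gripper_width: 0.228
gripper_force: 1.1
```

Call:
{"op": "apply_moves", "data": {
  "moves": [
    [[0.001,0,0],0],
    [[0.001,0,0],0],
    [[0.001,0,0],0]
  ]
}}

```text
time_s: 27.27
tcp_pos: [0.5464, -0.2843, 0.0426]
ee_rot: [[0.074, -0.997, -0.0], [-0.997, -0.074, 0.001], [-0.001, 0.0, -1.0]]
wrist_force: [0.4, 8.0, 1.7]
gripper_width: 0.227
gripper_force: 4.1
```

Call:
{"op": "apply_moves", "data": {
  "moves": [
    [[0.0007,0,0],0],
    [[0.0007,0,0],0]
  ]
}}

```text
time_s: 27.43
tcp_pos: [0.5464, -0.2844, 0.0426]
ee_rot: [[0.074, -0.997, -0.001], [-0.997, -0.074, 0.003], [-0.003, 0.0, -1.0]]
wrist_force: [0.0, 10.9, 2.4]
gripper_width: 0.229
gripper_force: 6.0
```

Call:
{"op": "apply_moves", "data": {
  "moves": [
    [[0.0007,0,0],0],
    [[0,0,0],0]
  ]
}}

```text
time_s: 27.6
tcp_pos: [0.5464, -0.2844, 0.0426]
ee_rot: [[0.074, -0.997, -0.001], [-0.997, -0.074, 0.003], [-0.003, 0.001, -1.0]]
wrist_force: [0.0, 12.4, 2.7]
gripper_width: 0.233
gripper_force: 5.9
```

```bash
python3 ps.py
python3 - <<'E'
from tr import *
V=[]
for n in('scene','top'):
    c=imaging.capture(n);x,y=proj(c,[.556,-.34,.03])[0].astype(int)
    print(n,[onboard(c,q['at'],0) for q in models.place_of(c,'tile')],[onboard(c,q['at'],0) for q in models.place_of(c,'home')])
    V.append(cv2.resize(c['frame'][y-45:y+45,x-45:x+45],(400,400),interpolation=cv2.INTER_CUBIC))
cv2.imwrite('pics/crop5.png',np.hstack(V))
E
```

```text
t 27.6 th 0.0 front mm [np.float64(50.5), np.float64(50.5), np.float64(50.5), np.float64(50.5)] F [ 0.0109 12.4047  2.7072]
[ 0.5464 -0.2844  0.0426] along 0.1346889137576436 lat 0.006439461635132813 push 12.138671433033831 [-0.3877 12.1432  1.9258]
scene [array([0.087 , 0.0078]), array([0.4226, 0.1338])] [array([0.0785, 0.0007])]
top [array([0.0891, 0.0128])] [array([0.0769, 0.0003])]
```

View pics/crop5.png

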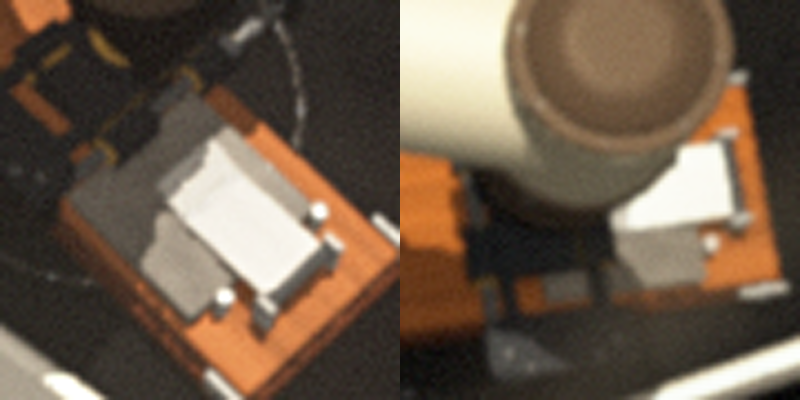

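The crop shows the coaster under the clip with its front edge against both pins. It stays put at 12 N. I'll back off and check.

Call:
{"op": "apply_moves", "data": {
  "moves": [
    [[-0.002,0,0],0],
    [[-0.005,0,0],0],
    [[-0.01,0,0],0],
    [[-0.015,0,-0.002],0],
    [[0,0,-0.02],0]
  ]
}}

```text
time_s: 28.37
tcp_pos: [0.5411, -0.2521, 0.0616]
ee_rot: [[0.074, -0.997, -0.008], [-0.997, -0.075, 0.003], [-0.003, 0.008, -1.0]]
wrist_force: [-1.2, -0.5, 0.4]
gripper_width: 0.231
gripper_force: 0.0
```

Call:
{"op": "apply_moves", "data": {
  "moves": [
    [[0,0,-0.035],0],
    [[0,0,-0.035],0],
    [[0,0,-0.035],0],
    [[-0.03,0.02,-0.02],0],
    [[-0.03,0.02,0],0]
  ]
}}

```text
time_s: 28.78
tcp_pos: [0.503, -0.1984, 0.195]
ee_rot: [[0.073, -0.997, 0.011], [-0.997, -0.073, -0.003], [0.004, -0.011, -1.0]]
wrist_force: [0.8, 1.3, 0.3]
gripper_width: 0.229
gripper_force: 0.0
```

Call:
{"op": "apply_moves", "data": {
  "moves": [
    [[-0.03,0.025,0],0],
    [[-0.03,0.025,0],0],
    [[0,0,0],0],
    [[0,0,0],0],
    [[0,0,0],0]
  ]
}}

```text
time_s: 29.2
tcp_pos: [0.4461, -0.1416, 0.1905]
ee_rot: [[0.076, -0.997, 0.002], [-0.997, -0.076, -0.0], [0.001, -0.002, -1.0]]
wrist_force: [-0.1, -0.4, -0.7]
gripper_width: 0.23
gripper_force: 0.0
```

Run:
```python
from tr import *
s=r.sense();print(s['time_s'],s['tcp_pos'],s['wrist_force'])
V=[]
for n in('scene','top'):
    c=imaging.capture(n);x,y=proj(c,[.556,-.34,.03])[0].astype(int)
    print(n,[onboard(c,q['at'],0) for q in models.place_of(c,'tile')],[onboard(c,q['at'],0) for q in models.place_of(c,'home')],[(t,onz(c,models.place_of(c,t)[0]['at'],.03)[:2]) for t in('tumbler','mug','shot') if models.place_of(c,t)])
    V.append(cv2.resize(c['frame'][y-60:y+60,x-60:x+60],(400,400),interpolation=cv2.INTER_CUBIC))
cv2.imwrite('pics/crop6.png',np.hstack(V))
```

```text
29.2 [ 0.4461 -0.1416  0.1905] [-0.0653 -0.4426 -0.7349]
scene [array([0.0819, 0.0059]), array([ 0.0261, -0.0046]), array([0.4223, 0.1296])] [array([ 0.0761, -0.0019])] [('tumbler', array([ 0.7304, -0.2136])), ('mug', array([0.659, 0.054])), ('shot', array([0.5067, 0.0912]))]
top [array([0.0843, 0.006 ]), array([0.44  , 0.1187])] [array([0.0787, 0.0016])] [('tumbler', array([ 0.7406, -0.2012])), ('mug', array([0.6557, 0.0624]))]
```

View pics/crop6.png

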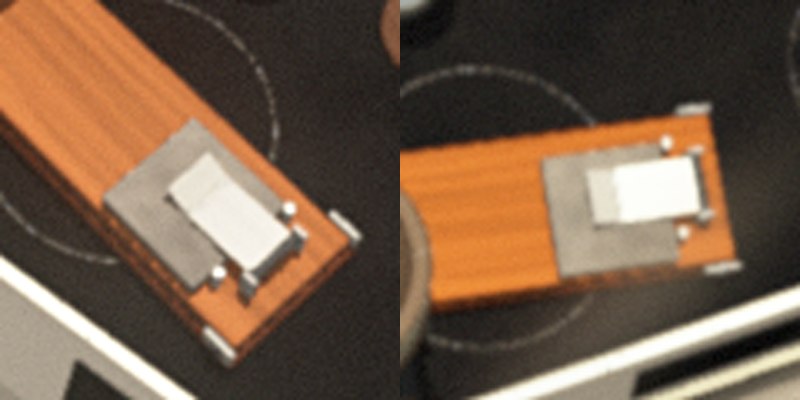

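The final crop shows the coaster square under the clip with its front edge against both pins. The board is flat, the other things haven't moved, and the arm is clear, so I'll hand in.

```bash
python3 -c "
from station import r
print(r.finish_job())"
```

```text
the job is handed in; nothing more can be done
None
```

The job is handed in after about 29 s: the coaster began to slide at about 0.38 rad and ran down to the clip lip untouched, the board was lowered flat and released, and the coaster was pushed (at most about 12 N) against both pins, where it sits about 6 mm off the board's midline.

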